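Stack and latch the repair job's parts tray

ROBOT

A 7-joint arm with a two-finger parallel gripper is mounted at the origin on a cart in front of the work surface, level with it; the furniture and walls round the work are solid. World frame = base frame: x ahead of the robot, y to its left, z up, the work surface at z = 0. Lengths are in mm, angles in rad, forces in N, time in s.
With the tool pointing down it reaches from about 350 to 900 mm from the base axis. Payload 7.2 kg.
Tool frame: the origin (TCP) lies on the mounting face of the last link; the fingertips stand 173 mm ahead of it and the grasp point (between the pads) lies 155 mm ahead of it; y points along the fingers, x is the direction in which the jaws open and shut, and the axes are right-handed (so a half turn about y gives the same grasp; the last joint's range is limited). The gripper opens to 85 mm and grips with 20 to 120 N. Pads are 22 mm wide; open, the fingers measure 114 mm over their backs; the gripper's body (76 mm by 85 mm) begins 54 mm behind the grasp point. The pads swing forward as they close: fully open they stand 13 mm farther back than shut.
Start: joints at [-1.227, 0.411, -0.013, 1.596, 0.006, 1.134, -0.082], TCP at [250.17, 572.746, 404.697] pointing down, gripper open.
Joint ranges: [-2.95, 2.95], [-0.29, 1.99], [-1.47, 1.44], [0.14, 2.54], [-1.03, 4.17], [0.13, 1.85], [-2.86, 2.86]. Speed limits (rad/s): [2.39, 2.39, 3.01, 3.01, 3.14, 3.14, 3.14].

INTERFACE

Orientations are given as a 3x3 rotation matrix whose columns are the frame's x, y, z axes.
In Python, from workcell import bot gives the robot as it stands.
- The arm moves only by the tool servo_tool, never from a script. Its argument "motion" is a list of rows, each a list of 4 numbers: the shift along the tool's x, y, z in mm, then the turn about the tool's y in degrees. In form: [[tx, ty, tz, roll], ...]. A call has exactly 10 rows; each row shifts and turns the commanded pose from where the row before left it, along the tool's axes as they then stand; what a row does not reach is not made up. A row lasts 1/10 s, in which the tool goes at most 50 mm and 8.59 degrees, less where a joint would pass 70% of its speed; a pose out of reach is approached as far as the arm can. A call with a gripper value outside its range is refused whole. "claw" is the finger opening in mm, from 0 to 85.4, set as the call begins (left out, the last holds). The fingers move at their own pace and stop on an object; "squeeze" is the grip in N (left out, the last holds). Time passes only in rows, so rows that do not move let the fingers close, or fill a call up. It gives the time, the measured TCP pose, the force and the opening at its end, in the units of the state.
- bot.get_state(): the state, without advancing time (a new reading comes with each control period).
- bot.get_image(name): name is "scene" or "top" or "wrist"; returns a dict with "img" (400x640x3 uint8, blue, green, red), "mtx" (3x3 intrinsics, pixels), "xyz" and "rotation" of the camera in the world; the wrist camera has in their place "tool_from_camera" (4x4, takes a point from camera to tool coordinates, whose origin is the TCP and whose axes are the tool frame's). Camera axes: x right, y down, z forward; pixel columns grow to the right and rows downward; lengths in mm; the calibration is good to about 2 mm. A picture is of the moment at which its call begins: read the wrist's pose just before it. There is no depth.
- bot.job_done(): hands the job in, once; it reports no verdict.
Trained networks look in a picture, given as the dict that the camera call returned (one of the last four; its "shot" number tells which), for a name from the list of things; names that differ only in an ending like _2 or _b are one class to them, and where a whole thing is asked for, a point or a joint stands for the part that bears it (a point fixed in the world has none). Each returns a list of dicts, best first, with "score" (0 to 1); they miss things now and then, are a little off and sometimes report something else, mostly with a low value. They report only what shows in the picture. A call takes as long as a camera call. They do not tell look-alikes from the thing itself.
- bot.silhouettes(name, picture): "mask" (400x640 bool, what is visible of it) and "uv" ([column, row] in pixels, amid what is visible of it).
- bot.mark_of(name, picture): "uv" ([column, row] in pixels: a listed point, or the origin of a listed thing).
The state is a dict: "time": time; "qpos": joint angles; "qd": joint speeds; "joint_efforts": joint torques, N m; "tool_pos": TCP position; "tcp_rot": TCP orientation; "wrist_force": force on the tool from outside, world axes, zero at the start; "moment": the same for the moment, N m; "grip_width": opening from 0.0 (shut) to 1.0 (fully open).
Only numpy, scipy, OpenCV 4.12 (cv2) and the standard library are available. Lean on these libraries where they do the work, as an engineer would, in place of code of your own. Each camera call takes 0.05 s, during which the arm holds its last target.

TASK

Pick up the loose parts tray with the carrying bar, the battery pack staying in it, and lower it gently (do not drop it or tip it) onto the base tray so that all four corner lugs drop fully into the sockets. Then push the base tray's slide latch fully home over the tray's ear. Leave the solder reel, the side cutters and the black phone where they are.

Things in the scene. Friction and masses are not known exactly. Their poses are not given: they have to be found in the camera images.
- base_tray: Open grey tray fixed to the bench, an opened phone in it; 124 (x) x 164 (y) x 45 mm high. Origin: centre of its underside, z up. Square sockets 15 x 15 mm, 12 deep, at x = +-51, y = +-71 mm, mouths at the rim, z = 45. Latch bracket and rails outside its +y end: x 24 to 76, y 82 to 122, top z = 62 mm. Stands left or right, turned up to 0.25 rad, -x side towards the robot.
- latch (a joint): Slide latch of the base tray (steel bolt with upright knob), m: 0 open, 0.040 fully home at its stop, moving towards the base tray's -x. Friction about 2 N, no spring. Starts at 0 to 0.006. Open, the bolt's nose is at x = +28 mm of the base tray; home, at x = -12, over the seated upper tray's ear with 2 mm of air. If it is closed first, the tray cannot seat.
- latch_knob (a point): Centre of the black cap of the latch's knob: in the base tray's frame x = 64 mm minus the latch value, y = 106, z = 85. Cap 16 mm diameter, 12 mm tall, top z = 91, on a 12 mm post down to the bolt at z = 57. Can be pushed on its +x side by shut fingers whose tips stay above z = 65 (rails below).
- upper_tray: Loose open grey tray, 124 (x) x 164 (y) mm, 0.25 to 0.5 kg. Origin: centre, level with the lug tips. Round lugs at x = +-51, y = +-71 mm, 10 mm diameter, 10 long, lower 7 tapered to 5 at the tip. Floor z 10 to 13, walls to 40; mid of each y end an ear 32 wide, z 10 to 15, sticking out 24. May be stacked either way round. Seated: origin 35 mm above the base tray's, axes parallel.
- carry_bar (a point): Centre of the upper tray's carrying bar, 72 mm above the tray's origin. Bar along the tray's y: 88 mm long, 14 thick across x, 16 tall (z 64 to 80), on posts at y = +-38 mm; free below it down to a divider at z = 28. Grip from above across its thickness. Tray walls end at z = 40.
- battery: Flat dark battery pack, 46 x 79 x 5 mm, lying loose on the upper tray's floor in its +x half. Origin at the centre of its underside.
- reel: Bystander: teal solder reel, 77 x 57 x 32 mm, origin at the centre of its underside.
- cutters: Bystander: blue-handled side cutters, 42 x 127 x 13 mm, lying flat, origin at the centre of the underside.
- black_phone: Bystander: closed black phone lying flat, 149 x 69 x 9 mm, origin at the centre of the underside.
Not all that is in view belongs to the job. What is meant by the battery is not blue, green or red, and is the larger of those in its own colour.

How it is judged (in metres and radians):
On the way, in this order (a step that is already met when the one before it is completed fails the run):
1. the upper tray sits on the base tray with all four lugs down in the sockets (z of upper_tray in the frame of base_tray between 0.032 and 0.038 m and horizontal distance between upper_tray and base_tray below 0.005 m and angle between the y axis of upper_tray and the y axis of base_tray, either way round below 0.06 rad and angle between upper_tray's own z axis and vertical below 0.03 rad), for 0.2 s.
2. the latch is pushed home over the ear (value of joint latch above 0.034 m), for 0.2 s.
At the end, for the whole second after the job is handed in: The upper tray rests level on the base tray with its lugs in the sockets (origin 35 mm above the base tray's, within 3 mm in height and 5 mm sideways, axes within 0.06 rad either way round, tilt under 0.03 rad), at rest; the latch is within 6 mm of its stop; the battery pack lies in the upper tray (all of step 1 and linear speed of upper_tray below 0.02 m/s and value of joint latch above 0.034 m and horizontal distance between battery and upper_tray below 0.09 m and z of battery in the frame of upper_tray between 0.005 and 0.035 m); the robot touches nothing.
It fails at once if the tray is dropped (from more than about 12 mm) onto the base tray (linear speed of upper_tray above 0.5 m/s and horizontal distance between upper_tray and base_tray below 0.06 m and z of upper_tray in the frame of base_tray below 0.09 m).
It fails at once if the upper tray is tipped by more than 0.5 rad (angle between upper_tray's own z axis and vertical above 0.5 rad).
It fails at once if the reel, the cutters or the black phone is moved by more than 30 mm (distance of any of reel, cutters, black_phone from where it was at the start of the episode above 0.03 m).
It also fails if it takes over 54 s, if anything falls off the work surface, if the arm or the gripper's body presses on something with over 40 N, if the wrist force passes 120 N, or if a joint passes its speed limit or range.

## Working session

There is one attempt and no reset: what is moved stays moved. The work goes in short steps, Python scripts to look and compute and a tool call to move; the robot and the scene stay as the last step left them, time stands still between calls to the robot, and variables do not carry over. Pictures are saved under pics/ and viewed, and the job is handed in when it is done.

Besides the shell and the picture viewer there is one more tool, called after "Emit:" in YAML: its name, and indented under it one key for each argument. servo_tool: Moves the arm, as the interface text tells. Its arguments: {"type":"object","properties":{"motion":{"type":"array","items":{"type":"array","items":{"type":"number"}}},"claw":{"type":"number"},"squeeze":{"type":"number"}},"required":["motion"]}

```bash
ls; mkdir -p pics
cat > h.py <<'E'
import numpy as np, cv2, pickle
from workcell import bot
def shot(name, fn):
    s=bot.get_state(); im=bot.get_image(name)
    cv2.imwrite('pics/'+fn,im['img'])
    if 'tool_from_camera' in im:
        T=np.array(im['tool_from_camera']); R=np.array(s['tcp_rot']); p=np.array(s['tool_pos'])
        im['R']=R@T[:3,:3]; im['p']=R@T[:3,3]+p
    else:
        im['R']=np.array(im['rotation']); im['p']=np.array(im['xyz'])
    return im
def ray(im,uv,z):
    d=im['R']@np.linalg.inv(im['mtx'])@np.array([uv[0],uv[1],1.])
    return im['p']+d*(z-im['p'][2])/d[2]
def proj(im,P):
    P=np.atleast_2d(P); c=(P-im['p'])@im['R']; q=c@np.array(im['mtx']).T
    return q[:,:2]/q[:,2:]
E
python3 - <<'E'
from h import *
np.set_printoptions(precision=3,suppress=True)
s=bot.get_state(); print(s)
for n in ['scene','top']:
    im=shot(n,n+'0.png'); print(n,im['p'],im['R'],im['mtx'])
    for nm in ['base_tray','upper_tray','latch_knob','carry_bar','battery','reel','cutters','black_phone']:
        m=bot.mark_of(nm,im); print(nm,[(np.round(a['uv'],1),round(a['score'],2)) for a in m])
E
```

```text
pics
{'time': 0.0, 'qpos': array([-1.227,  0.412, -0.013,  1.597,  0.006,  1.134, -0.082]), 'qd': array([-0.001,  0.   ,  0.   ,  0.001,  0.001,  0.001,  0.002]), 'joint_efforts': array([ -0.001, -60.064,   0.682, -29.94 ,   0.014,   0.011,  -0.   ]), 'tool_pos': array([250.091, 572.553, 403.844]), 'tcp_rot': array([[ 0.4  , -0.001, -0.916],
       [ 0.916, -0.002,  0.4  ],
       [-0.002, -1.   , -0.   ]]), 'wrist_force': array([0.207, 0.084, 0.397]), 'moment': array([ 0.003,  0.003, -0.   ]), 'grip_width': 1.0009779687429459}
scene [ -223.581 -1252.327  1672.969] [[ 0.799 -0.467  0.378]
 [-0.601 -0.618  0.506]
 [-0.003 -0.632 -0.775]] [[510.304   0.    317.619]
 [  0.    510.304 201.932]
 [  0.      0.      1.   ]]
base_tray [(array([250.9, 165.8]), 0.61)]
upper_tray [(array([297.1, 227.9]), 0.84)]
latch_knob [(array([247.1, 136.5]), 0.59)]
carry_bar [(array([297.1, 217. ]), 0.63), (array([251.6, 135.7]), 0.37)]
battery [(array([276.5, 193.2]), 0.65), (array([318.6, 211.4]), 0.62), (array([307.8, 219.8]), 0.52), (array([333.9, 219.9]), 0.42)]
reel [(array([351.8, 198.7]), 0.67)]
cutters []
black_phone [(array([372.5, 237.4]), 0.91)]
top [ 446.232 -202.564 1539.46 ] [[-0.009 -0.996  0.087]
 [-1.     0.01   0.005]
 [-0.006 -0.086 -0.996]] [[449.453   0.    318.297]
 [  0.    449.453 194.729]
 [  0.      0.      1.   ]]
base_tray [(array([205.1, 228. ]), 0.96)]
upper_tray [(array([320.3, 230. ]), 0.92)]
latch_knob [(array([168.8, 202.2]), 0.38)]
carry_bar [(array([321.8, 230.6]), 0.6)]
battery [(array([324.5, 220.3]), 0.85), (array([462.2, 241.3]), 0.82), (array([258.7, 228.9]), 0.81), (array([316.7, 194.8]), 0.6), (array([201.5, 229.7]), 0.59), (array([342.9, 199.7]), 0.57)]
reel [(array([334.8, 153.3]), 0.61)]
cutters [(array([291.4, 160.4]), 0.66)]
black_phone [(array([384.2, 170.5]), 0.72)]
```

View pics/top0.png

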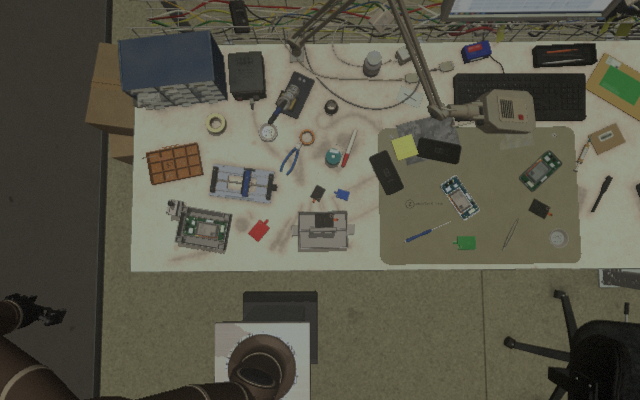

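View pics/scene0.png

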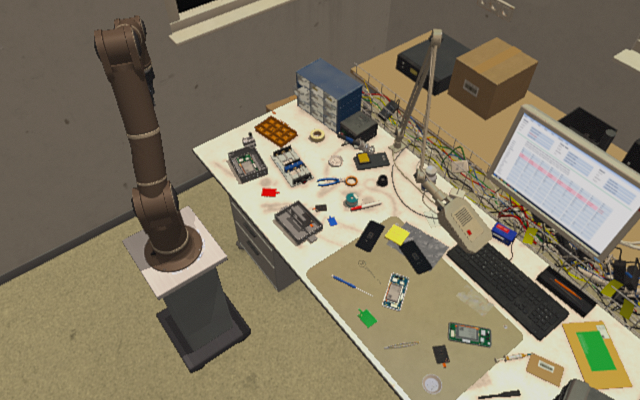

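Run:
```python
import cv2
a=cv2.imread('pics/top0.png')[140:290,140:410]; cv2.imwrite('pics/c0.png',cv2.resize(a,None,fx=2.9,fy=2.9,interpolation=cv2.INTER_CUBIC))
```

```text
(no output)
```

View pics/c0.png

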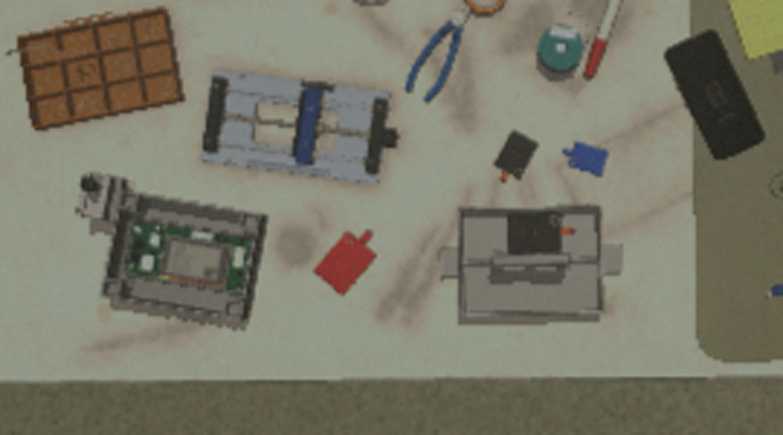

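Run:
```python
from h import *
np.set_printoptions(precision=3,suppress=True)
im=shot('top','top1.png')
print('base',ray(im,[205.1,228],0),'bar',ray(im,[321.8,230.6],72),'ut',ray(im,[320.3,230],0),'knob',ray(im,[171.5,201.5],85))
w=shot('wrist','w0.png'); print(w['tool_from_camera'],w['mtx'],w['p'],w['R'])
```

```text
base [469.46  194.179   0.   ] bar [ 456.391 -204.886   72.   ] ut [ 458.979 -199.898    0.   ] knob [555.126 282.747  85.   ]
[[ 1.    -0.     0.    -0.497]
 [-0.    -0.295  0.956 32.773]
 [-0.    -0.956 -0.295 77.272]
 [ 0.     0.     0.     1.   ]] [[322.113   0.    315.151]
 [  0.    322.113 202.049]
 [  0.      0.      1.   ]] [179.17  603.236 371.935] [[ 0.401  0.875  0.27 ]
 [ 0.916 -0.383 -0.118]
 [ 0.     0.295 -0.956]]
```

View pics/w0.png

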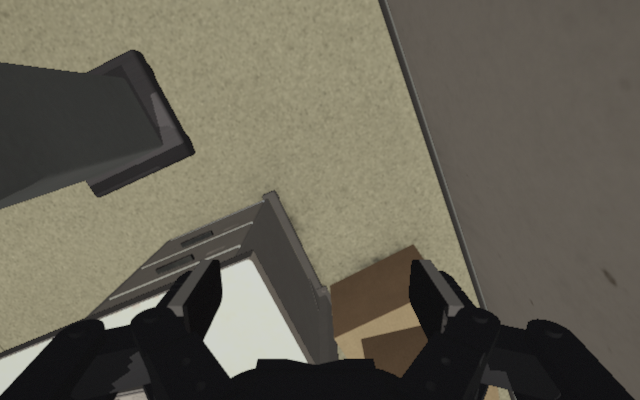

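```bash
cat > plan.py <<'E'
from h import *
import sys
def plan(target,yaw_deg,n=10,s=None,tail=0):
    """target TCP world, yaw = angle of tool x; n rows moving"""
    s=s or bot.get_state(); p=np.array(s['tool_pos']); R=np.array(s['tcp_rot'])
    y0=np.degrees(np.arctan2(R[1,0],R[0,0])); dy=(yaw_deg-y0+180)%360-180
    d=(np.array(target)-p)/n; rows=[]
    for i in range(n):
        a=np.radians(y0+dy*i/n)
        X=np.array([np.cos(a),np.sin(a),0]);Y=np.array([0,0,-1.]);Z=np.cross(X,Y)
        rows.append([round(float(d@X),1),round(float(d@Y),1),round(float(d@Z),1),round(-dy/n,2)])
    print('dist',np.linalg.norm(d*n),'dyaw',dy); print(rows)
E
python3 -c "
from plan import *
plan([469,194,400],-13)"
```

```text
dist 437.43748348260846 dyaw -79.40402215128448
[[-25.9, 0.5, -35.2, np.float64(7.94)], [-20.8, 0.5, -38.5, np.float64(7.94)], [-15.3, 0.5, -41.0, np.float64(7.94)], [-9.5, 0.5, -42.7, np.float64(7.94)], [-3.5, 0.5, -43.6, np.float64(7.94)], [2.5, 0.5, -43.7, np.float64(7.94)], [8.5, 0.5, -42.9, np.float64(7.94)], [14.4, 0.5, -41.3, np.float64(7.94)], [20.0, 0.5, -38.9, np.float64(7.94)], [25.1, 0.5, -35.8, np.float64(7.94)]]
```

Emit:
servo_tool:
  motion:
    - [-26,0.5,-35,8]
    - [-21,0.5,-38,8]
    - [-15,0.5,-41,8]
    - [-9.5,0.5,-43,8]
    - [-3.5,0.5,-44,8]
    - [2.5,0.5,-44,8]
    - [8.5,0.5,-43,8]
    - [14.5,0.5,-41,8]
    - [20,0.5,-39,8]
    - [25,0.5,-36,7]
  claw: 60

```text
time: 2.0
tool_pos: [467.9, 190.8, 400.1]
tcp_rot: [[0.975, 0.001, 0.223], [-0.223, 0.001, 0.975], [0.001, -1.0, 0.001]]
wrist_force: [1.3, 0.3, -0.1]
grip_width: 0.701
```

Run:
```python
from h import *
np.set_printoptions(precision=3,suppress=True)
s=bot.get_state(); print(s['time'],s['tool_pos'],s['tcp_rot'],s['qpos'],s['qd'])
w=shot('wrist','w1.png'); pickle.dump({k:w[k] for k in('img','R','p','mtx')},open('w1.pkl','wb'))
for nm in ['base_tray','latch_knob']:
    print(nm,[(np.round(a['uv'],1),round(a['score'],2)) for a in bot.mark_of(nm,w)])
```

```text
2.0 [467.889 190.847 400.055] [[ 0.975  0.001  0.223]
 [-0.223  0.001  0.975]
 [ 0.001 -1.     0.001]] [-0.834  0.214  0.414  1.91  -0.1    1.037 -0.603] [ 0.511  0.094  0.449 -0.055 -0.14   0.005 -0.183]
base_tray [(array([311.1, 166.2]), 0.92), (array([533.7, 335.7]), 0.68)]
latch_knob [(array([382.2,  52.6]), 0.64)]
```

View pics/w1.png

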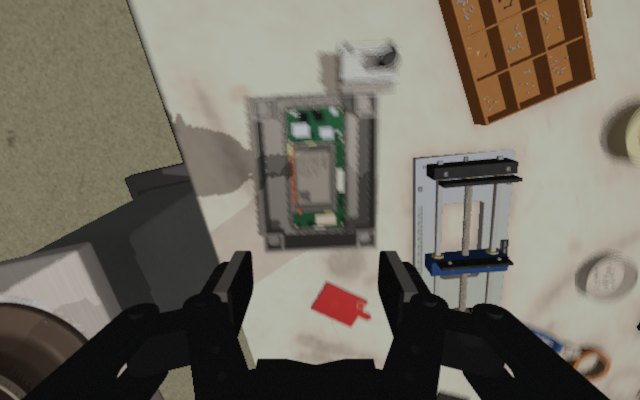

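Run:
```python
from h import *
np.set_printoptions(precision=3,suppress=True)
s=bot.get_state(); print(s['time'],s['tool_pos'],s['qd'])
w=shot('wrist','w2.png'); pickle.dump({k:w[k] for k in('img','R','p','mtx')},open('w2.pkl','wb'))
for nm in ['base_tray','latch_knob']:
    print(nm,[(np.round(a['uv'],1),round(a['score'],2)) for a in bot.mark_of(nm,w)])
a=w['img'][20:280,220:430]; cv2.imwrite('pics/c2.png',cv2.resize(a,None,fx=2.3,fy=2.3,interpolation=cv2.INTER_CUBIC))
a=w['img'][80:260,235:395]
for b,n in((w['img'][30:130,230:410],'c3'),(w['img'][215:265,245:395],'c4')):
    cv2.imwrite('pics/%s.png'%n,cv2.resize(b,None,fx=4.4 if n=='c3' else 5,fy=4.4 if n=='c3' else 5,interpolation=cv2.INTER_CUBIC))
```

```text
2.15 [468.494 189.627 400.036] [-0.04   0.005 -0.069 -0.001 -0.017  0.002  0.005]
base_tray [(array([312.2, 166.4]), 0.68)]
latch_knob [(array([381.1,  51.7]), 0.68)]
```

View pics/c3.png

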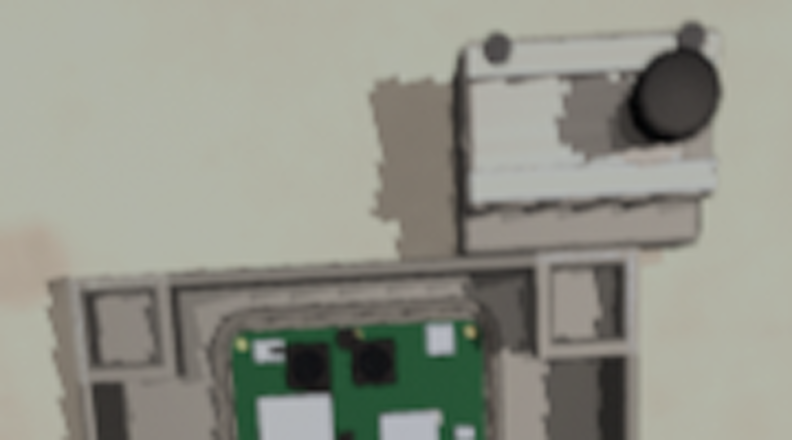

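View pics/c4.png

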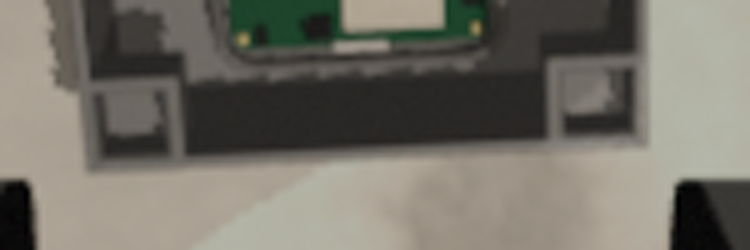

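```bash
cat > fitb.py <<'E'
from h import *
from scipy.optimize import least_squares
np.set_printoptions(precision=2,suppress=True)
w=pickle.load(open('w2.pkl','rb'))
A=lambda x,y:[230+x/4.4-.5+.11,30+y/4.4-.5+.11]
B=lambda x,y:[245+x/5-.4,215+y/5-.4]
M=[[-62,82,45],[62,82,45],[-62,-82,45],[62,-82,45],[-51,71,45],[51,71,45],[-51,-71,45],[51,-71,45]]
U=np.array([A(72,283),A(636,252),B(90,168),B(645,145),A(124,328),A(588,304),B(135,121),B(598,105)])
M=np.array(M,float)
def W(q,M,z=0):
    c,s=np.cos(q[2]),np.sin(q[2]); return M@np.array([[c,-s,0],[s,c,0],[0,0,1]]).T+[q[0],q[1],q[3] if len(q)>3 else 0]
for q0 in ([469,194,-.22],[469,194,-.22,0]):
    r=least_squares(lambda q:(proj(w,W(q,M))-U).ravel(),q0); print(r.x,r.x[2]*57.3); print((proj(w,W(r.x,M))-U))
print('knob',proj(w,W(r.x,np.array([[64.,106,91]]))), proj(w,W(r.x,np.array([[58.,106,91]]))),'obs',A(681,92))
E
python3 fitb.py
```

```text
[467.19 195.67  -0.18] -10.103207048026496
[[-1.46 -1.5 ]
 [ 1.44 -1.38]
 [-0.97  1.84]
 [ 1.18  1.23]
 [-0.51 -0.21]
 [ 0.72 -0.34]
 [-0.88  1.56]
 [ 0.45  0.4 ]]
[467.01 194.94  -0.18  -5.26] -10.102591363445537
[[-0.28 -0.51]
 [ 0.39 -0.27]
 [-0.2   0.39]
 [ 0.28 -0.15]
 [ 0.43  0.58]
 [-0.13  0.55]
 [-0.25  0.24]
 [-0.3  -0.86]]
knob [[387.36  51.95]] [[379.84  52.36]] obs [384.38272727272727, 50.519090909090906]
```

```bash
python3 -c "
from plan import *
plan([457,-205,400],0)"
```

```text
dist 398.609046073317 dyaw 12.467564897088579
[[7.6, -0.0, -39.1, np.float64(-1.25)], [6.8, -0.0, -39.3, np.float64(-1.25)], [5.9, -0.0, -39.4, np.float64(-1.25)], [5.1, -0.0, -39.5, np.float64(-1.25)], [4.2, -0.0, -39.6, np.float64(-1.25)], [3.3, -0.0, -39.7, np.float64(-1.25)], [2.5, -0.0, -39.8, np.float64(-1.25)], [1.6, -0.0, -39.8, np.float64(-1.25)], [0.7, -0.0, -39.9, np.float64(-1.25)], [-0.1, -0.0, -39.9, np.float64(-1.25)]]
```

Emit:
servo_tool:
  motion:
    - [8,0,-44,-1.4]
    - [7,0,-44,-1.4]
    - [6,0,-44,-1.4]
    - [5,0,-44,-1.4]
    - [4,0,-44,-1.4]
    - [3,0,-44,-1.4]
    - [2,0,-44,-1.4]
    - [1,0,-44,-1.4]
    - [1,0,-43,-1.3]
    - [0,0,0,0]

```text
time: 3.3
tool_pos: [455.1, -208.8, 400.1]
tcp_rot: [[1.0, 0.001, 0.005], [-0.005, -0.003, 1.0], [0.001, -1.0, -0.003]]
wrist_force: [0.2, -0.1, -0.4]
grip_width: 0.703
```

Run:
```python
from h import *
np.set_printoptions(precision=3,suppress=True)
s=bot.get_state(); print(s['time'],s['tool_pos'],s['tcp_rot'],s['qpos'],s['qd'])
w=shot('wrist','w3.png'); pickle.dump({k:w[k] for k in('img','R','p','mtx')},open('w3.pkl','wb'))
for nm in ['upper_tray','carry_bar','battery']:
    print(nm,[(np.round(a['uv'],1),round(a['score'],2)) for a in bot.mark_of(nm,w)])
```

```text
3.3 [ 455.124 -208.803  400.141] [[ 1.     0.001  0.005]
 [-0.005 -0.003  1.   ]
 [ 0.001 -1.    -0.003]] [-0.23   0.224  0.668  1.932 -0.158  1.036  0.501] [-0.063 -0.019 -0.07   0.03  -0.005  0.011 -0.129]
upper_tray [(array([319. , 164.8]), 0.77)]
carry_bar [(array([318. , 182.8]), 0.75)]
battery [(array([349.1, 179.9]), 0.86), (array([425. , 151.6]), 0.84), (array([417.7, 219.7]), 0.6)]
```

View pics/w3.png

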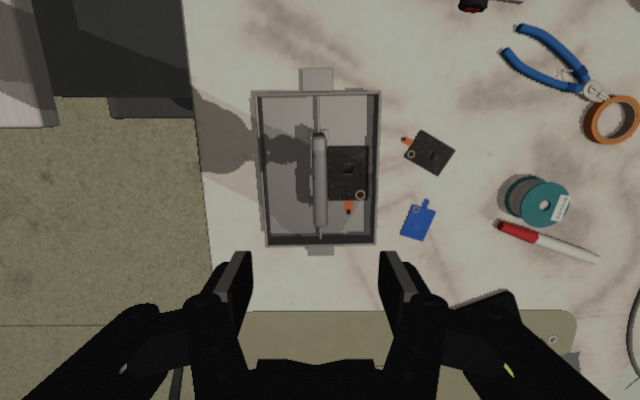

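Run:
```python
from h import *
w=pickle.load(open('w3.pkl','rb'))
cv2.imwrite('pics/c5.png',cv2.resize(w['img'][60:260,240:470],None,fx=3,fy=3,interpolation=cv2.INTER_CUBIC))
```

```text
(no output)
```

View pics/c5.png

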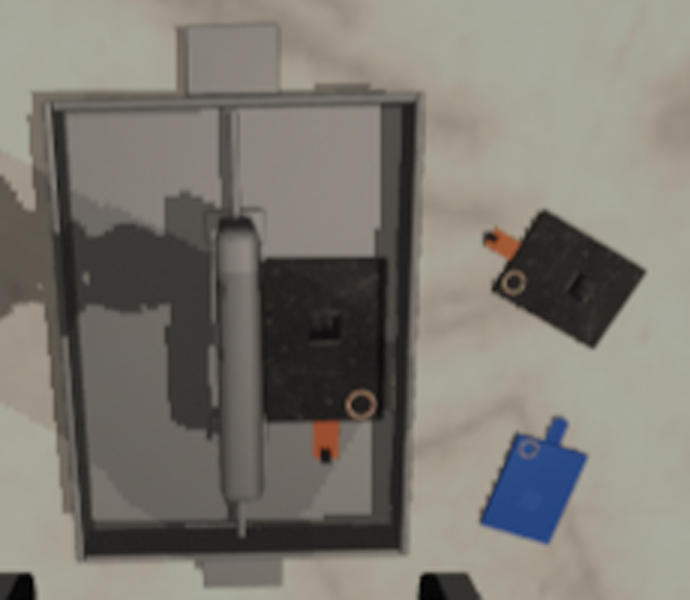

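```bash
cat > fitu.py <<'E'
from h import *
from scipy.optimize import least_squares
np.set_printoptions(precision=2,suppress=True)
w=pickle.load(open('w3.pkl','rb'))
A=lambda x,y:[240+x/3-.33,60+y/3-.33]
M=np.array([[-62,82,40],[62,82,40],[-62,-82,40],[62,-82,40],[0,44,80],[0,-44,80]],float)
U=np.array([A(35,94),A(424,94),A(82,558),A(405,553),A(238,218),A(243,500)])
def W(q,M):
    c,s=np.cos(q[2]),np.sin(q[2]); return M@np.array([[c,-s,0],[s,c,0],[0,0,1]]).T+[q[0],q[1],q[3] if len(q)>3 else 0]
if __name__=='__main__':
  for q0 in ([457,-205,0],[457,-205,0,0]):
    r=least_squares(lambda q:(proj(w,W(q,M))-U).ravel(),q0); print(r.x,r.x[2]*57.3); print((proj(w,W(r.x,M))-U))
E
python3 fitu.py
```

```text
[ 457.21 -203.97    0.02] 0.9821776147401228
[[ 1.26 -0.05]
 [ 0.83 -3.19]
 [-2.5   1.19]
 [ 1.45  0.48]
 [-0.65  1.31]
 [-0.48  0.87]]
[ 457.26 -204.68    0.02   -4.25] 0.9820745347153478
[[ 2.17  0.86]
 [-0.03 -2.24]
 [-1.86  0.14]
 [ 0.78 -0.55]
 [-0.64  1.67]
 [-0.5  -0.08]]
```

Emit:
servo_tool:
  motion:
    - [1,15,2,-1.3]
    - [1,30,2.3,0]
    - [0,35,0,0]
    - [0,35,0,0]
    - [0,30,0,0]
    - [0,20,0,0]
    - [0,9,0,0]
    - [0,0,0,0]
    - [0,0,0,0]
    - [0,0,0,0]
  claw: 50
  squeeze: 60

```text
time: 4.5
tool_pos: [458.2, -200.2, 226.8]
tcp_rot: [[1.0, 0.002, -0.022], [0.022, -0.0, 1.0], [0.002, -1.0, -0.0]]
wrist_force: [0.5, -0.8, 0.3]
grip_width: 0.587
```

Run:
```python
from h import *
np.set_printoptions(precision=3,suppress=True)
w=shot('wrist','w4.png'); s=bot.get_state(); print(s['time'],s['tool_pos'],s['tcp_rot'],s['wrist_force'])
```

```text
4.55 [ 458.167 -200.269  226.776] [[ 1.     0.002 -0.021]
 [ 0.021 -0.     1.   ]
 [ 0.002 -1.    -0.   ]] [0.371 0.224 0.161]
```

View pics/w4.png

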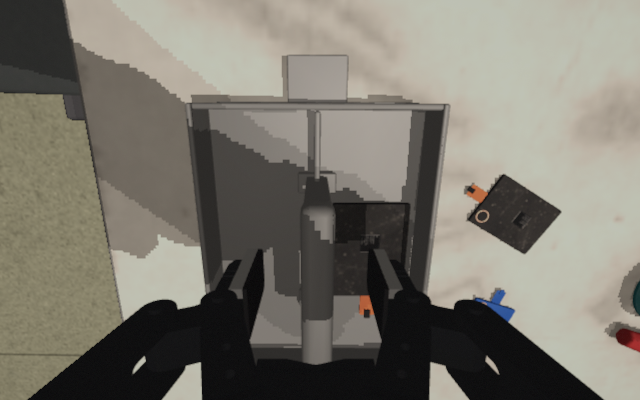

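Run:
```python
from fitu import *
s=bot.get_state()
w=shot('wrist','w5.png'); pickle.dump({k:w[k] for k in('img','R','p','mtx')},open('w5.pkl','wb'))
q=[457.2,-204.5,.017]
P=W(q,np.array([[-7,44,80],[7,44,80],[-62,82,40],[62,82,40],[-7,-44,80],[-16,106,15],[16,106,15.]]))
im=w['img'].copy()
for p in proj(w,P): cv2.drawMarker(im,tuple(int(v) for v in p),(0,0,255),0,8,1); print(p)
cv2.imwrite('pics/c6.png',cv2.resize(im[40:370,180:460],None,fx=1.8,fy=1.8,interpolation=cv2.INTER_CUBIC))
```

```text
[298.5  203.77]
[336.23 203.9 ]
[180.65  97.13]
[453.27  98.31]
[300.67 389.66]
[285.46  48.52]
[348.58  48.83]
```

View pics/c6.png

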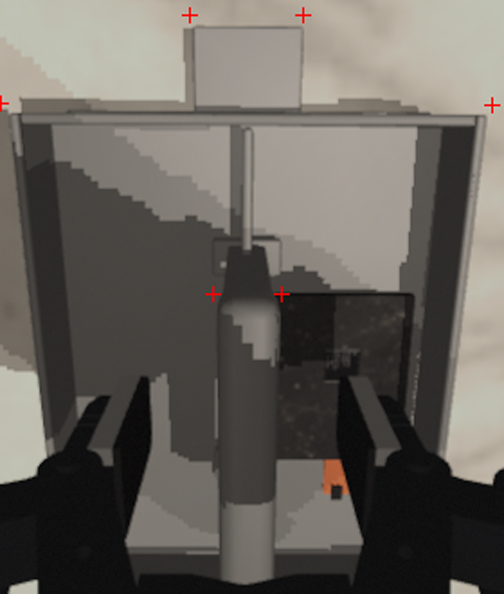

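Emit:
servo_tool:
  motion:
    - [0,0.5,-2.5,0]
    - [0,0.5,-2.5,0]
    - [0,0,0,0]
    - [0,0,0,0]
    - [0,0,0,0]
    - [0,0,0,0]
    - [0,0,0,0]
    - [0,0,0,0]
    - [0,0,0,0]
    - [0,0,0,0]
  claw: 0
  squeeze: 70

```text
time: 5.6
tool_pos: [457.8, -206.0, 225.1]
tcp_rot: [[1.0, 0.001, -0.02], [0.02, -0.001, 1.0], [0.001, -1.0, -0.001]]
wrist_force: [-0.4, -1.4, 4.8]
grip_width: 0.151
```

Emit:
servo_tool:
  motion:
    - [0,0,0,0]
    - [0,-3,0,0]
    - [0,-8,0,0]
    - [0,-15,0,0]
    - [0,-25,0,0]
    - [0,-30,0,0]
    - [0,-30,0,0]
    - [0,-25,0,0]
    - [0,-14,0,0]
    - [0,0,0,0]

```text
time: 6.6
tool_pos: [457.9, -205.6, 376.6]
tcp_rot: [[1.0, 0.003, -0.021], [0.021, -0.0, 1.0], [0.003, -1.0, -0.0]]
wrist_force: [0.1, 0.1, -4.3]
grip_width: 0.151
```

Run:
```python
from fitu import *
s=bot.get_state(); print(s['time'],s['tool_pos'],s['tcp_rot'],s['wrist_force'],s['moment'],s['grip_width'],s['qd'])
w=shot('wrist','w6.png'); pickle.dump({k:w[k] for k in('img','R','p','mtx')},open('w6.pkl','wb'))
t=shot('top','t6.png'); pickle.dump({k:t[k] for k in('img','R','p','mtx')},open('t6.pkl','wb'))
cv2.imwrite('pics/c7.png',cv2.resize(w['img'][40:370,160:480],None,fx=1.8,fy=1.8,interpolation=cv2.INTER_CUBIC))
```

```text
6.6 [ 457.89 -205.61  376.61] [[ 1.    0.   -0.02]
 [ 0.02 -0.    1.  ]
 [ 0.   -1.   -0.  ]] [ 0.05  0.1  -4.27] [-0.01 -0.05 -0.01] 0.15076768910920854 [ 0.01  0.04 -0.02  0.04 -0.02 -0.04  0.02]
```

View pics/c7.png

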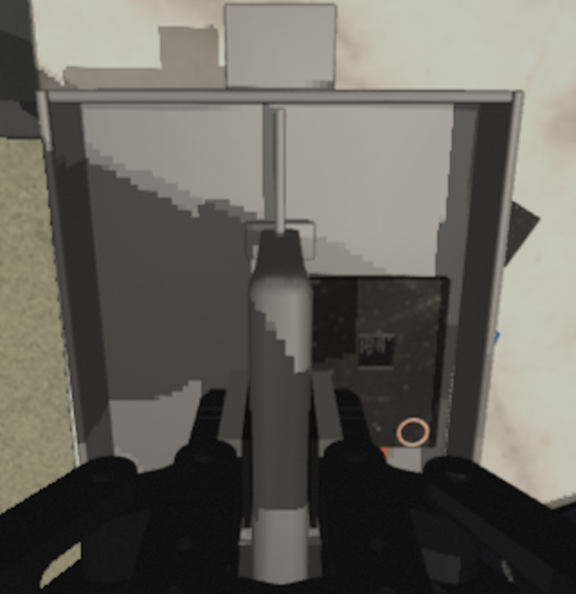

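Run:
```python
from fitu import *
w=pickle.load(open('w6.pkl','rb'))
A=lambda x,y:[160+x/1.8-.2,40+y/1.8-.2]
M=np.array([[-62,82,40],[62,82,40],[-16,106,15],[16,106,15]],float)
U=np.array([A(37,91),A(523,91),A(224,3),A(336,5)])
for q0 in ([457,-205,0,151],):
    r=least_squares(lambda q:(proj(w,W(q,M))-U).ravel(),q0); print(r.x,r.x[2]*57.3); print((proj(w,W(r.x,M))-U))
r=least_squares(lambda q:(proj(w,W([q[0],q[1],q[2],151.5],M))-U).ravel(),q0[:3]); print(r.x,r.x[2]*57.3); print((proj(w,W([*r.x,151.5],M))-U))
```

```text
[ 456.63 -206.49    0.02  147.36] 1.1379629580519441
[[-0.05 -0.34]
 [ 0.03 -0.1 ]
 [-0.17  0.76]
 [ 0.19 -0.26]]
[ 456.63 -206.98    0.02] 1.1380960445431298
[[-3.61  0.48]
 [ 3.61  0.72]
 [-0.91  0.36]
 [ 0.94 -0.66]]
```

View pics/t6.png

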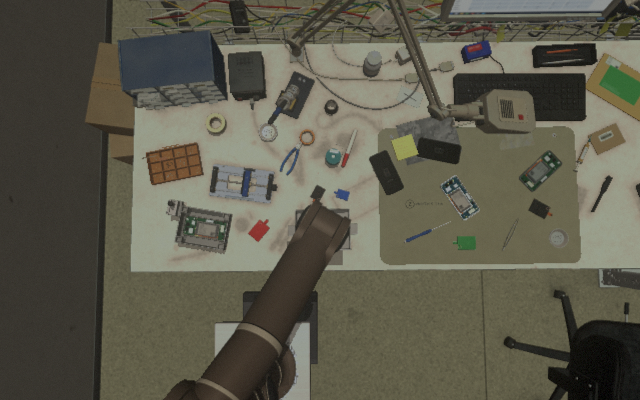

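```bash
python3 -c "
from plan import *
plan([468.4,195.5,360],-10.1,n=20)"
```

```text
dist 400.9212603265399 dyaw -11.321828998169764
[[1.0, 0.7, 20.0, np.float64(0.57)], [0.8, 0.7, 20.0, np.float64(0.57)], [0.6, 0.7, 20.0, np.float64(0.57)], [0.4, 0.7, 20.0, np.float64(0.57)], [0.2, 0.7, 20.0, np.float64(0.57)], [-0.0, 0.7, 20.0, np.float64(0.57)], [-0.2, 0.7, 20.0, np.float64(0.57)], [-0.4, 0.7, 20.0, np.float64(0.57)], [-0.6, 0.7, 20.0, np.float64(0.57)], [-0.8, 0.7, 20.0, np.float64(0.57)], [-1.0, 0.7, 20.0, np.float64(0.57)], [-1.2, 0.7, 20.0, np.float64(0.57)], [-1.4, 0.7, 20.0, np.float64(0.57)], [-1.6, 0.7, 20.0, np.float64(0.57)], [-1.8, 0.7, 20.0, np.float64(0.57)], [-2.0, 0.7, 19.9, np.float64(0.57)], [-2.2, 0.7, 19.9, np.float64(0.57)], [-2.4, 0.7, 19.9, np.float64(0.57)], [-2.6, 0.7, 19.9, np.float64(0.57)], [-2.8, 0.7, 19.8, np.float64(0.57)]]
```

Emit:
servo_tool:
  motion:
    - [0.5,0,8,0]
    - [0.5,0,16,0.4]
    - [1,0,22,0.6]
    - [0.5,0,26,0.8]
    - [0,0,28,0.8]
    - [0,0,28,0.8]
    - [0,0,28,0.8]
    - [-1,0,28,0.8]
    - [-1,0,28,0.8]
    - [-1,0,28,0.8]

```text
time: 7.7
tool_pos: [463.2, 36.3, 373.6]
tcp_rot: [[0.996, -0.002, 0.094], [-0.094, -0.001, 0.996], [-0.002, -1.0, -0.001]]
wrist_force: [0.1, 0.0, -4.3]
grip_width: 0.152
```

Emit:
servo_tool:
  motion:
    - [-2,0,28,0.8]
    - [-2,0,28,0.8]
    - [-2,0,27,0.8]
    - [-3,0,24,0.8]
    - [-3,0,20,0.7]
    - [-2,0,14,0.5]
    - [-1,0,10,0.3]
    - [-1,0,6,0]
    - [0,0,2,0]
    - [0,0,0,0]

```text
time: 8.7
tool_pos: [468.7, 194.2, 374.5]
tcp_rot: [[0.984, -0.0, 0.176], [-0.176, -0.0, 0.984], [-0.0, -1.0, -0.001]]
wrist_force: [-0.5, -1.2, -4.1]
grip_width: 0.148
```

```bash
python3 -c "
from plan import *
s=bot.get_state();print(s['time'],s['tool_pos'],s['wrist_force'],s['grip_width'],s['qd'])
w=shot('wrist','w7.png')
plan([468.4,195.5,295],-10.1,n=8)"
```

```text
8.7 [468.65721907 194.15153397 374.45374504] [-0.52216088 -1.19259888 -4.14519221] 0.14781784823044355 [ 0.00725004 -0.00715026  0.01008712  0.00497608  0.00404429  0.00094316
  0.00372562]
dist 79.55103378364524 dyaw 0.03937194446538683
[[-0.1, 9.9, 0.2, np.float64(-0.0)], [-0.1, 9.9, 0.2, np.float64(-0.0)], [-0.1, 9.9, 0.2, np.float64(-0.0)], [-0.1, 9.9, 0.2, np.float64(-0.0)], [-0.1, 9.9, 0.2, np.float64(-0.0)], [-0.1, 9.9, 0.2, np.float64(-0.0)], [-0.1, 9.9, 0.2, np.float64(-0.0)], [-0.1, 9.9, 0.2, np.float64(-0.0)]]
```

View pics/w7.png

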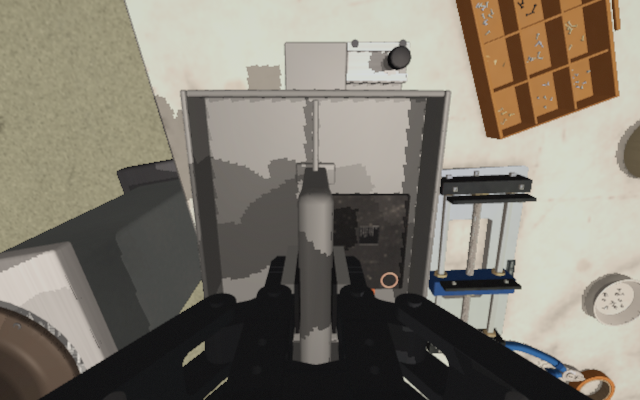

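Tray held level over the base, ear at (316,65), latch knob at (399,57). Lowering to about 30 mm above seated, then checking.

Emit:
servo_tool:
  motion:
    - [-0.5,5,0.5,0]
    - [0,10,0.5,0]
    - [0,14,0,0]
    - [0,15,0,0]
    - [0,15,0,0]
    - [0,12,0,0]
    - [0,8,0,0]
    - [0,4,0,0]
    - [0,0,0,0]
    - [0,0,0,0]

```text
time: 9.75
tool_pos: [468.6, 195.6, 292.1]
tcp_rot: [[0.985, 0.001, 0.175], [-0.175, 0.0, 0.985], [0.001, -1.0, 0.0]]
wrist_force: [0.2, -0.0, -3.7]
grip_width: 0.152
```

Run:
```python
from fitu import *
s=bot.get_state();print(s['time'],s['tool_pos'],s['wrist_force'],s['qd'])
w=shot('wrist','w8.png'); pickle.dump({k:w[k] for k in('img','R','p','mtx')},open('w8.pkl','wb'))
t=shot('scene','s8.png')
cv2.imwrite('pics/c8.png',cv2.resize(w['img'][20:150,170:470],None,fx=2.6,fy=2.6,interpolation=cv2.INTER_CUBIC))
cv2.imwrite('pics/c9.png',cv2.resize(t['img'][120:200,205:315],None,fx=6,fy=6,interpolation=cv2.INTER_CUBIC))
```

```text
9.75 [468.58 195.56 292.05] [ 0.21 -0.03 -3.67] [-0.   -0.01  0.   -0.    0.   -0.    0.  ]
```

View pics/c8.png

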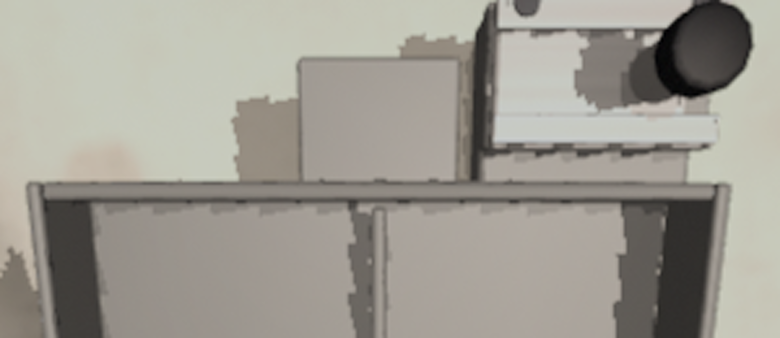

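View pics/c9.png

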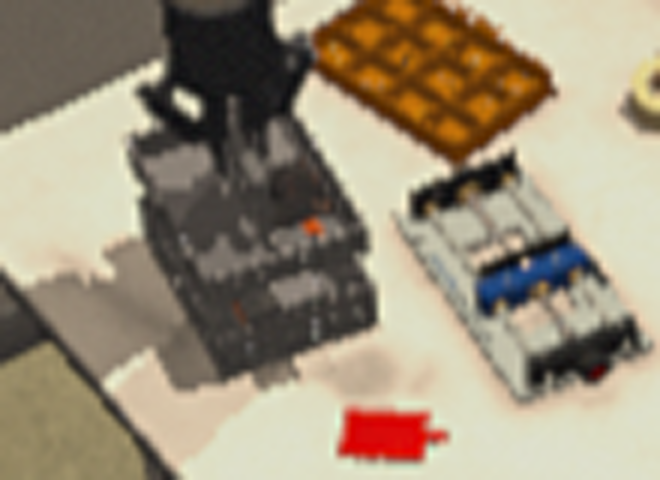

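```bash
python3 - <<'E'
from fitu import *
w=pickle.load(open('w8.pkl','rb'))
A=lambda x,y:[170+x/2.6-.3,20+y/2.6-.3]
M=np.array([[-62,82,40],[62,82,40],[-16,106,15],[16,106,15]],float)
U=np.array([A(28,184),A(730,184),A(299,59),A(459,57)])
r=least_squares(lambda q:(proj(w,W(q,M))-U).ravel(),[468,195,-.17,66]); print(r.x,r.x[2]*57.3); print((proj(w,W(r.x,M))-U))
c=r.x
# bracket: predict with base at measured pose & several z biases
for q in ([467,194.9,-.1763,-5.3],[468.4,195.5,-.1763,0],[*c[:3],c[3]-66]):
    P=W(q,np.array([[24,122,62],[24,82,62],[76,82,62],[24,95,62],[76,95,62],[62,106,91.],[58,106,91]]))
    print(((proj(w,P)-[170,20]+.3)*2.6))
E
python3 - <<'E'
import cv2
w=cv2.imread('pics/w8.png')
cv2.imwrite('pics/c10.png',cv2.resize(w[0:95,340:460],None,fx=6.5,fy=6.2,interpolation=cv2.INTER_CUBIC))
E
```

```text
[466.67 194.75  -0.18  62.81] -10.091809677699453
[[ 0.03 -0.23]
 [ 0.03 -0.38]
 [-0.55 -0.03]
 [ 0.48  0.71]]
[[491.82  -6.55]
 [484.91 189.74]
 [711.78 189.66]
 [487.06 128.64]
 [718.55 128.56]
 [711.02  50.03]
 [689.71  50.04]]
[[501.38 -17.51]
 [493.66 185.07]
 [726.99 184.98]
 [496.06 122.09]
 [734.27 122.01]
 [729.69  39.4 ]
 [707.63  39.41]]
[[491.57  -8.  ]
 [484.63 190.4 ]
 [713.85 190.28]
 [486.79 128.68]
 [720.72 128.55]
 [713.52  49.04]
 [691.94  49.05]]
```

View pics/c10.png

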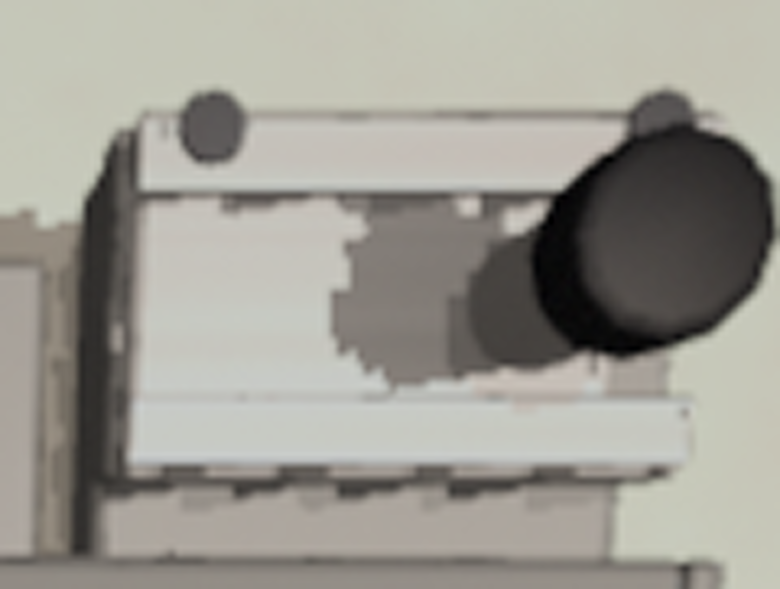

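Emit:
servo_tool:
  motion:
    - [0.3,5,0,0]
    - [0,6,0,0]
    - [0,5,0,0]
    - [0,4,0,0]
    - [0,3,0,0]
    - [0,2,0,0]
    - [0,2,0,0]
    - [0,1.5,0,0]
    - [0,1,0,0]
    - [0,0,0,0]

```text
time: 10.85
tool_pos: [468.6, 195.5, 262.1]
tcp_rot: [[0.985, -0.0, 0.175], [-0.175, -0.0, 0.985], [-0.0, -1.0, -0.0]]
wrist_force: [-0.4, -0.8, -4.5]
grip_width: 0.154
```

Emit:
servo_tool:
  motion:
    - [0,0.7,0,0]
    - [0,0.7,0,0]
    - [0,0.6,0,0]
    - [0,0.5,0,0]
    - [0,0.5,0,0]
    - [0,0,0,0]
    - [0,0,0,0]
    - [0,0,0,0]
    - [0,0,0,0]
    - [0,0,0,0]

```text
time: 11.85
tool_pos: [468.7, 195.4, 260.2]
tcp_rot: [[0.984, 0.0, 0.175], [-0.175, 0.001, 0.984], [-0.0, -1.0, 0.001]]
wrist_force: [-4.3, -1.8, 10.7]
grip_width: 0.148
```

Emit:
servo_tool:
  motion:
    - [0,0,0,0]
    - [0,0,0,0]
    - [0,0,0,0]
    - [0,0,0,0]
    - [0,0,0,0]
    - [0,-5,0,0]
    - [0,-12,0,0]
    - [0,-20,0,0]
    - [0,-25,0,0]
    - [0,-25,0,0]
  claw: 45

```text
time: 12.85
tool_pos: [468.6, 195.3, 348.0]
tcp_rot: [[0.984, 0.0, 0.176], [-0.176, 0.0, 0.984], [0.0, -1.0, 0.0]]
wrist_force: [0.3, 0.6, 0.5]
grip_width: 0.525
```

Emit:
servo_tool:
  motion:
    - [0,-30,0,0]
    - [0,-30,0,0]
    - [0,-20,0,0]
    - [0,-10,0,0]
    - [0,0,0,0]
    - [0,0,0,0]
    - [0,0,0,0]
    - [0,0,0,0]
    - [0,0,0,0]
    - [0,0,0,0]
  claw: 0

```text
time: 13.85
tool_pos: [468.6, 195.4, 435.8]
tcp_rot: [[0.984, -0.001, 0.175], [-0.175, -0.001, 0.984], [-0.0, -1.0, -0.001]]
wrist_force: [0.9, 0.6, 0.3]
grip_width: 0.003
```

Run:
```python
from fitu import *
s=bot.get_state();print(s['time'],s['tool_pos'],s['wrist_force'],s['qd'],s['grip_width'])
w=shot('wrist','w9.png'); pickle.dump({k:w[k] for k in('img','R','p','mtx')},open('w9.pkl','wb'))
cv2.imwrite('pics/c11.png',cv2.resize(w['img'][20:270,210:440],None,fx=2.4,fy=2.4,interpolation=cv2.INTER_CUBIC))
t=shot('scene','s9.png')
cv2.imwrite('pics/c12.png',cv2.resize(t['img'][120:200,205:315],None,fx=6,fy=6,interpolation=cv2.INTER_CUBIC))
```

```text
13.85 [468.62 195.44 435.76] [0.85 0.58 0.27] [ 0. -0.  0. -0. -0.  0.  0.] 0.0028722677134321107
```

View pics/c11.png

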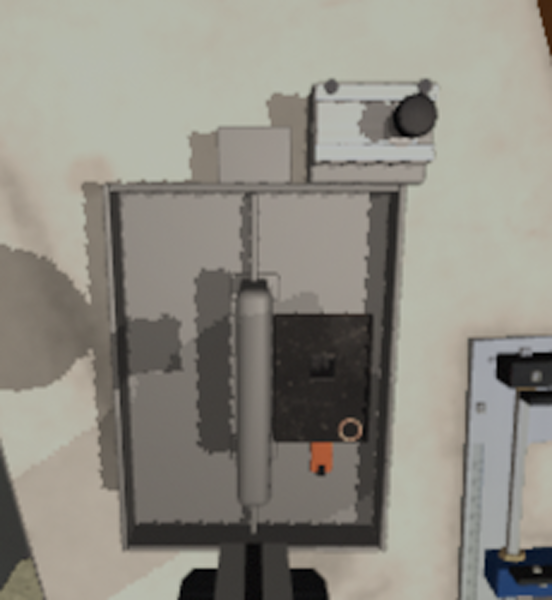

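View pics/c12.png

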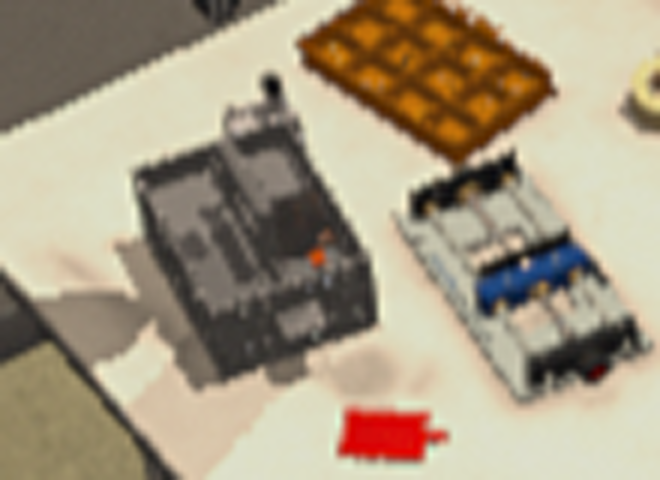

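Emit:
servo_tool:
  motion:
    - [10,0,12,0]
    - [20,0,22,0]
    - [25,0,26,0]
    - [22,0,24,0]
    - [15,10,16,0]
    - [5,20,6,0]
    - [0,30,0,0]
    - [0,30,0,0]
    - [0,10,0,0]
    - [0,0,0,0]

```text
time: 14.95
tool_pos: [582.3, 282.8, 334.8]
tcp_rot: [[0.985, -0.003, 0.175], [-0.175, -0.002, 0.985], [-0.002, -1.0, -0.002]]
wrist_force: [-0.5, 0.5, 0.4]
grip_width: -0.002
```

Run:
```python
from fitu import *
s=bot.get_state();print(s['time'],s['tool_pos'],s['wrist_force'],s['qd'],s['grip_width'])
w=shot('wrist','w10.png')
p=np.array(s['tool_pos'])[:2]-[468.5,195.3]; a=-.1763
print('base frame',p[0]*np.cos(a)+p[1]*np.sin(a),-p[0]*np.sin(a)+p[1]*np.cos(a))
```

```text
14.95 [582.33 282.79 334.76] [-0.46  0.48  0.44] [-0.   -0.04  0.01 -0.04  0.01  0.02 -0.01] -0.0016336112598624084
base frame 96.71826151235041 106.09426901614923
```

View pics/w10.png

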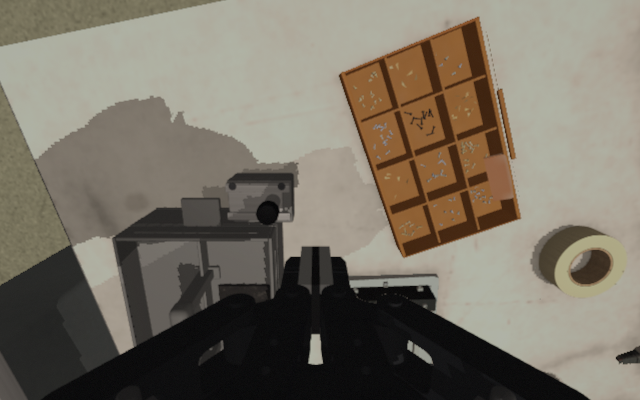

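Emit:
servo_tool:
  motion:
    - [0,10,0,0]
    - [0,16,0,0]
    - [0,18,0,0]
    - [0,18,0,0]
    - [0,14,0,0]
    - [0,8,0,0]
    - [0,4,0,0]
    - [0,0,0,0]
    - [0,0,0,0]
    - [0,0,0,0]

```text
time: 16.0
tool_pos: [583.0, 283.0, 249.0]
tcp_rot: [[0.985, 0.001, 0.175], [-0.175, 0.001, 0.985], [0.001, -1.0, 0.001]]
wrist_force: [0.1, 0.5, 0.9]
grip_width: 0.001
```

Run:
```python
from fitu import *
s=bot.get_state();print(s['time'],s['tool_pos'],s['wrist_force'])
w=shot('wrist','w11.png')
cv2.imwrite('pics/c13.png',cv2.resize(w['img'][100:400,150:450],None,fx=2,fy=2))
```

```text
16.0 [582.99 282.95 248.98] [0.15 0.49 0.92]
```

View pics/c13.png

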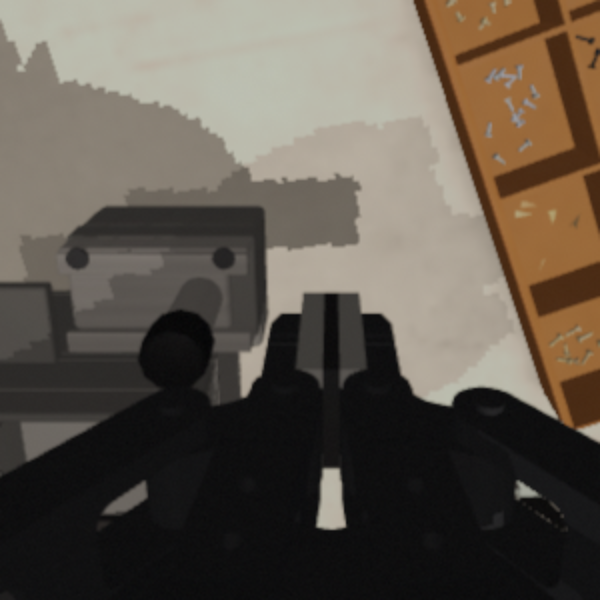

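Emit:
servo_tool:
  motion:
    - [-4,0,0,0]
    - [-6,0,0,0]
    - [-6,0,0,0]
    - [-6,0,0,0]
    - [-6,0,0,0]
    - [-6,0,0,0]
    - [-5,0,0,0]
    - [-3,0,0,0]
    - [-1,0,0,0]
    - [0,0,0,0]

```text
time: 17.05
tool_pos: [540.2, 290.5, 248.2]
tcp_rot: [[0.985, -0.0, 0.175], [-0.175, 0.0, 0.985], [-0.0, -1.0, 0.0]]
wrist_force: [0.5, 0.1, -0.1]
grip_width: -0.003
```

```bash
cat > lk.py <<'E'
from fitu import *
import sys
s=bot.get_state();print(s['time'],s['tool_pos'],s['wrist_force'])
p=np.array(s['tool_pos'])[:2]-[468.5,195.3]; a=-.1763
print('base frame',p[0]*np.cos(a)+p[1]*np.sin(a),-p[0]*np.sin(a)+p[1]*np.cos(a))
w=shot('wrist',sys.argv[1]+'w.png')
cv2.imwrite('pics/'+sys.argv[1]+'.png',cv2.resize(w['img'][100:400,150:450],None,fx=2,fy=2))
E
python3 lk.py k1
```

```text
17.05 [540.17 290.48 248.22] [ 0.48  0.06 -0.14]
base frame 53.862134880028314 106.27089819574732
```

View pics/k1.png

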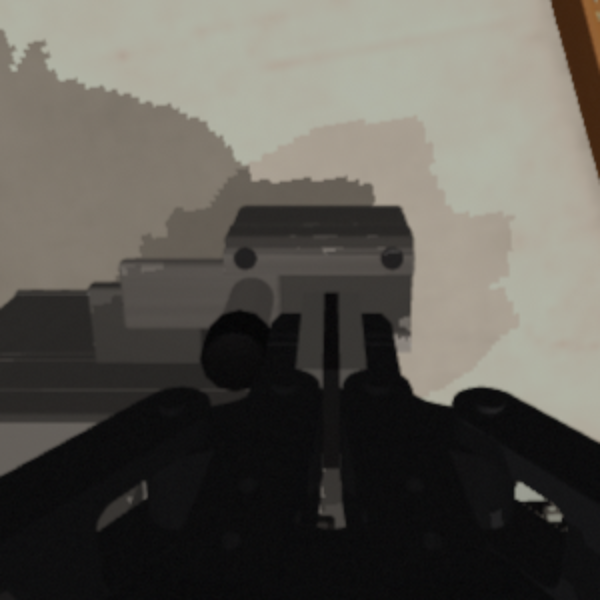

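Emit:
servo_tool:
  motion:
    - [-2,0,0,0]
    - [-2,0,0,0]
    - [-1,0,0,0]
    - [-1,0,0,0]
    - [-1,0,0,0]
    - [-0.5,0,0,0]
    - [-0.5,0,0,0]
    - [0,0,0,0]
    - [0,0,0,0]
    - [0,0,0,0]

```text
time: 18.1
tool_pos: [532.5, 291.8, 248.2]
tcp_rot: [[0.985, -0.0, 0.175], [-0.175, 0.0, 0.985], [-0.0, -1.0, 0.0]]
wrist_force: [1.9, -0.8, 0.2]
grip_width: 0.001
```

Emit:
servo_tool:
  motion:
    - [-0.5,0,0,0]
    - [-0.5,0,0,0]
    - [-0.5,0,0,0]
    - [-0.5,0,0,0]
    - [0,0,0,0]
    - [0,0,0,0]
    - [0,0,0,0]
    - [0,0,0,0]
    - [0,0,0,0]
    - [0,0,0,0]

```text
time: 19.1
tool_pos: [531.7, 291.8, 248.5]
tcp_rot: [[0.984, 0.003, 0.176], [-0.176, 0.0, 0.984], [0.003, -1.0, 0.001]]
wrist_force: [7.8, -0.4, -3.5]
grip_width: -0.001
```

```bash
python3 lk.py k2
```

```text
19.1 [531.65 291.8  248.46] [ 7.78 -0.39 -3.5 ]
base frame 45.24973701671019 106.07919275815753
```

View pics/k2.png

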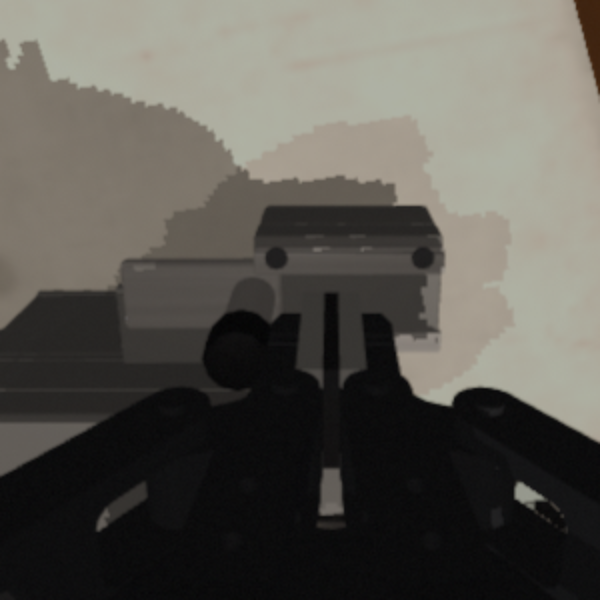

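Emit:
servo_tool:
  motion:
    - [3,0,0,0]
    - [6,0,0,0]
    - [10,0,0,0]
    - [5,-15,0,0]
    - [0,-30,0,0]
    - [0,-35,0,0]
    - [0,-40,0,0]
    - [0,-40,-15,0]
    - [0,-20,-15,0]
    - [0,0,0,0]

```text
time: 20.15
tool_pos: [550.2, 255.8, 432.1]
tcp_rot: [[0.984, 0.005, 0.178], [-0.178, 0.002, 0.984], [0.004, -1.0, 0.003]]
wrist_force: [0.1, -0.2, -0.1]
grip_width: -0.002
```

Emit:
servo_tool:
  motion:
    - [-10,0,-20,0]
    - [-20,0,-25,0]
    - [-20,0,-25,0]
    - [-15,0,-10,0]
    - [-5,0,0,0]
    - [0,0,0,0]
    - [0,0,0,0]
    - [0,0,0,0]
    - [0,0,0,0]
    - [0,0,0,0]

```text
time: 21.15
tool_pos: [466.3, 192.1, 427.9]
tcp_rot: [[0.985, -0.0, 0.175], [-0.175, -0.001, 0.985], [-0.0, -1.0, -0.001]]
wrist_force: [-0.4, 0.3, 0.8]
grip_width: -0.002
```

Run:
```python
from fitu import *
s=bot.get_state();print(s['time'],s['tool_pos'],s['wrist_force'],s['qd'])
w=shot('wrist','w12.png')
cv2.imwrite('pics/f1.png',cv2.resize(w['img'][20:270,210:440],None,fx=2.4,fy=2.4,interpolation=cv2.INTER_CUBIC))
q=[467.3,194.8,-.1763,-5]
for l in (0,34,40): print(l,proj(w,W(q,np.array([[64-l,106,91.],[28-l,106,57]]))))
print([(a['uv'],a['score']) for a in bot.mark_of('latch_knob',w)])
M=np.array([[-62,82,40],[62,82,40],[-62,-82,40],[62,-82,40],[0,44,80],[0,-44,80]],float)
print('pred tray crop',(proj(w,W([467.1,194.8,-.1763,30],M))-[210,20])*2.4)
```

```text
21.15 [466.27 192.1  427.94] [-0.4   0.3   0.81] [-0.   -0.01  0.    0.   -0.    0.   -0.  ]
0 [[390.33  62.8 ]
 [346.17  66.86]]
34 [[351.95  62.81]
 [311.72  66.87]]
40 [[345.18  62.81]
 [305.64  66.87]]
[([342.4, 65.1], 0.91)]
pred tray crop [[102.73 172.92]
 [414.17 172.83]
 [123.18 548.79]
 [392.25 548.76]
 [259.02 279.98]
 [258.52 505.11]]
```

View pics/f1.png

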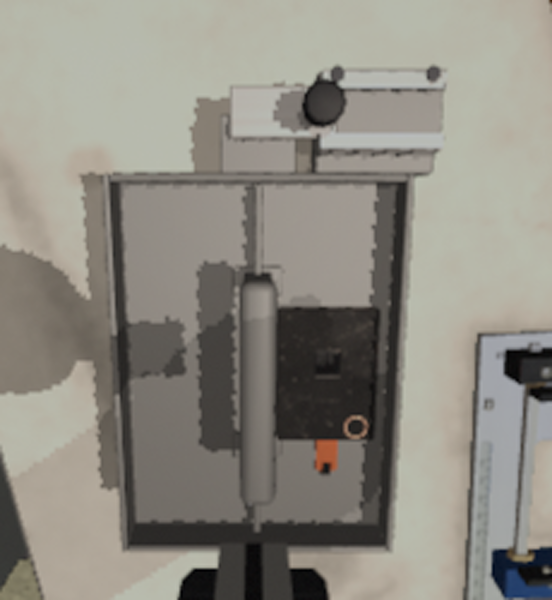

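```bash
python3 -c "
from h import *
print(bot.job_done())"
```

```text
the job is handed in; nothing more can be done
None
```

I set the upper tray on the base tray with the battery pack still in it, then pushed the latch to its stop. I handed the job in at about 21 s of the 54 s allowed.

- **Seating:** The tray's lugs went into the sockets without resistance, and it touched down with about 15 N. The wrist picture taken before release put the tray within 0.5 mm of the base tray. After release the tray looked level and flush.
- **Latch:** It stopped against about 8 N. In the last wrist picture the knob and the bolt's nose are where 40 mm of travel puts them, with the bolt over the ear.
- **Battery:** The dark pack in the tray, larger than the loose dark one beside it, lay flat in its half of the tray.
- **Robot:** It stands clear of the work, and the last wrist force was under 1 N.
- **Bystanders:** I never reached towards the reel, the cutters or the phone, but I did not measure their positions again at the end.

**Disagreements:** The wrist camera's fits put heights about 4 to 5 mm low, more than the stated 2 mm. They were also about 1.3 mm off sideways from the gripper. I cancelled this by measuring both trays with the same camera. One early fit of the upper tray's corners was 2 to 3 pixels off, and I did not use it for the placing.

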